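# Bolt the board tester shut and start its test

### The job

A circuit board lies ready in the little bench tester. Close the tester's hinged cover fully, lift the handle of its barrel bolt out of the near notch, slide the bolt fully home through the keeper on the cover and let the handle drop down into the far notch. Only when it is bolted, twist the spring-return test key on the separate box clockwise to its stop and let go so that it springs back; do not disturb the loose parts lying about.

Things in the scene. Friction and masses are not known exactly. Their poses are not given: they have to be found in the camera images.
- tester: Bench tester, fixed: base plate 220 x 120 x 12 mm (x, y, z). Origin: centre of its underside, on the bench; x points away from the robot (yaw varies), y left, z up. On the far half (x -5 to 105 mm) a nest, 40 mm high, holds a fixed relay board under the hinged cover. On the near half, right of the middle, a block carries a barrel bolt: steel rod 12 mm thick along x, axis at y = -30, z = 54 mm.
- cover (a joint): Hinge of the cover, rad: 0 = shut flat on the nest, grows as it opens upward (starts 0.7 to 1.2). Stiff: it stays where it is left; about 0.25 N m moves it. The cover is a plate 112 x 116 x 6 mm (clear pane in an aluminium frame) hinged along its far edge. Pressing down on its near frame bar shuts it.
- cover_front (a point): Middle of the cover's near frame bar (16 mm wide), on its upper face, 105 mm from the hinge line; shut, it is at x 3, y 0, z 46 mm of the tester. Axes turn with the cover: x towards the hinge, z out of the upper face. On the bar, 30 mm to the left, a black pull knob (18 mm thick, 19 high); 30 mm to the right the steel keeper, a bridge 28 mm wide, 21 high, for the bolt.
- cover_hinge (a point): Middle of the cover's hinge line: x = 108, y = 0, z = 43 mm of the tester. Its y axis is the hinge axis.
- bolt (a joint): Travel of the bolt, m, along the tester's x: 0 = drawn back towards the robot, 0.048 = fully home in the keeper, away from the robot; both ends are stops. Starts at 0 to 0.004. Slides with about 2 N. The handle fits the near notch at 0 to 0.005 and the far notch at 0.043 to 0.048; between them the middle tooth blocks it unless lifted.
- bolt_handle (a joint): Angle of the bolt's handle about the rod, rad. 0 = lying level in a notch, pointing to the tester's right (-y); grows as it is lifted, up to a stop at 1.35. Above 0.85 it clears the teeth. It turns freely and falls down by its own weight when let go. The steel back behind the rod and all else on the tester's near half stays under 68 mm above the bench.
- handle_knob (a point): Centre of the black ball, 18 mm thick, on the end of the bolt's handle (stem 8 mm thick), 52 mm from the rod's axis. It circles about the rod's axis (along tester x) as the handle is lifted, and moves along x with the bolt. Level, it is 54 mm above the bench, 22 mm out from the base plate's right edge, with free space round it.
- test_key (a joint): Angle of the test key, rad. 0 = at rest, grows clockwise seen from above, to a stop at 1.0. Spring return: 0.03 N m at rest, 0.13 N m at the stop; it springs back to 0 when let go.
- key_grip (a point): Centre of the test key's bar grip, on its vertical turning axis, 80 mm above the bench: black bar 44 mm long, 12 thick, 32 high (64 to 96 mm above the bench), with a white line at its near end. The x axis lies along the bar, away from the robot at rest, and turns with the key. It stands on a fixed grey box 80 x 80 x 50 mm, right of the vise.
- cap_center (a point): Bystander: blue upright capacitor, 35 mm thick, 52 mm high, loose, at the left front. The point is its centre, half-way up.
- spool_center (a point): Bystander: white solder spool, 60 mm wide, 50 mm high, loose, at the left front. The point is its centre.
- cup_center (a point): Bystander: grey cup of screws, 63 mm wide, 36 mm high, loose, beyond the key's box. The point is its centre.
- choke_center (a point): Bystander: copper-wound ring inductor, 48 mm wide, 17 mm high, loose, beyond the key's box. The point is its centre.
- far_notch (a point): Fixed point in the middle of the far notch, at the height of the bolt's axis: x -37.5, y -53, z 54 mm of the tester, axes as the tester's. Right of the rod stand three steel teeth, 6 mm thick, tops 68 mm above the bench; between them lie the near notch (45.5 mm nearer the robot) and the far notch, each 13 mm wide along x and open at the top.
Things that resemble listed ones, but are neither listed nor needed, are in the scene too. Several things look just like the part that bears test_key: the one meant starts farthest to the robot's left.

How it is judged:
On the way, in this order (a step that is already met when the one before it is completed fails the run):
1. the cover is shut (value of joint cover below 0.05 rad and value of joint bolt below 0.012 m), for 0.1 s.
2. the bolt's handle is lifted out of the near notch (value of joint bolt_handle above 0.65 rad and value of joint bolt below 0.03 m and value of joint cover below 0.06 rad), for 0.05 s.
3. the bolt is slid home through the keeper (value of joint bolt above 0.041 m and value of joint cover below 0.06 rad), for 0.05 s.
4. the handle lies in the far notch (all of step 3 and value of joint bolt_handle below 0.12 rad), for 0.1 s.
5. the test key is twisted to its stop (value of joint test_key above 0.88 rad), for 0.05 s.
At the end, for the whole second after the job is handed in: The cover is shut (within 0.06 rad), the bolt is home (at least 41 of 48 mm) with its handle down in the far notch (below 0.12 rad), the test key has been to its stop (past 0.88 of 1.0 rad) and is back at rest (below 0.1 rad) (all of step 4 and value of joint test_key below 0.1 rad); the robot touches nothing.
It fails at once if the test key is turned while the cover is not bolted (value of joint test_key above 0.3 rad and (value of joint bolt below 0.038 m or value of joint bolt_handle above 0.35 rad)).
It fails at once if a loose bystander is disturbed (distance of any of cap_center, spool_center, cup_center, choke_center from where it was at the start of the episode above 0.03 m).
It also fails if it takes over 54 s, if anything falls off the work surface, if the arm or the gripper's body presses on something with over 40 N, if the wrist force passes 120 N, or if a joint passes its speed limit or range.

### The arm

A 6-joint arm with a two-finger parallel gripper is mounted at the origin on a cart in front of the work surface, level with it; the furniture and walls round the work are solid. World frame = base frame: x ahead of the robot, y to its left, z up, the work surface at z = 0. Lengths are in m, angles in rad, forces in N, time in s.
With the tool pointing down it reaches from about 0.25 to 0.725 m from the base axis. Payload 4 kg.
Tool frame: the origin (TCP) lies at the very end of the fingers, on their centre line; the grasp point (between the pads) lies 19 mm behind it; z points along the fingers, y is the line along which they close (so a half turn about z gives the same grasp; the last joint's range is limited). The gripper opens to 85 mm and grips with 20 to 120 N. Pads are 22 mm wide; open, the fingers measure 114 mm over their backs; the gripper's body (76 mm by 85 mm) begins 54 mm behind the grasp point. The pads swing forward as they close: fully open they stand 13 mm farther back than shut.
Start: joints at [-1.178, 0.241, 0.005, 1.335, 0, 1.571], TCP at [0.191, -0.462, 0.231] pointing down, gripper open.
Joint ranges: [-2.72, 2.72], [-1.05, 1.87], [-1.09, 1.28], [-1.99, 2.15], [-1.42, 1.44], [-3.14, 3.14]. Speed limits (rad/s): [2.79, 2.79, 3.14, 3.14, 3.14, 3.14].

### API

Orientations are given as a rotation vector (axis times angle).
In Python, from bench import r gives the robot as it stands. The module is installed in compiled form; this text tells all that it offers.
- The arm moves only by the tool step_arm, never from a script. Its argument "moves" is a list of rows, each a list of 7 numbers: the gripper command: -1 is fully open, 1 is shut, values between are in proportion, then the shift along the tool's x, y, z in cm, then the turn, a rotation vector about the tool's x, y, z in rad. In form: [[grip, tx, ty, tz, wx, wy, wz], ...]. A call has 1 to 8 rows; each row is the pose to reach, as a shift and turn from the pose commanded when the call began, along the tool's axes at that moment; what a row does not reach only later rows make up. A row lasts 1/8 s, in which the tool goes at most 62.5 mm and 10.7 degrees, less where a joint would pass 70% of its speed; a pose out of reach is approached as far as the arm can. A call with a gripper value outside its range is refused whole. The fingers move at their own pace and stop on an object; "newtons" is the grip in N (left out, the last holds). Time passes only in rows, so rows that repeat a pose let the fingers close. It gives the time, the measured TCP pose, the force, the opening and the grip force at its end, in the units of the state.
- r.observe(): the state, without advancing time (a new reading comes with each control period).
- r.grab_frame(name): name is "scene" or "top" or "wrist"; returns a dict with "img" (480x640x3 uint8, blue, green, red), "range_z" (480x640 float32, m along the optical axis (not along the pixel's ray), 0 where there is no reading), "fov_y" (degrees; the focal length in pixels is half the picture's height over the tangent of half this angle, whatever the lens; pixels are square), "cx", "cy" (the principal point, pixels), "origin" and "attitude" of the camera in the world. Camera axes: x right, y down, z forward; pixel columns grow to the right and rows downward; lengths in m; the calibration is good to about 2 mm. A picture is of the moment at which its call begins.
- r.sign_off(): hands the job in; it is judged then, once.
The state is a dict: "time": time; "joints": joint angles; "qd": joint speeds; "joint_torque": joint torques, N m; "ee_pos": TCP position; "eef_rot": TCP orientation; "wrist_force": force on the tool from outside, world axes, zero at the start; "moment": the same for the moment, N m; "finger_gap": finger opening in m; "finger_force": force on a finger pad.
Only numpy, scipy, OpenCV 4.12 (cv2) and the standard library are available. Lean on these libraries where they do the work, as an engineer would, in place of code of your own. Each camera call takes 0.05 s, during which the arm holds its last target. There are 200 camera calls.

## Working session

There is one attempt and no reset: what is moved stays moved. The work goes in short steps, Python scripts to look and compute and a tool call to move; the robot and the scene stay as the last step left them, time stands still between calls to the robot, and variables do not carry over. Pictures are saved under pics/ and viewed, at most 10 in all, crops included, and the job is handed in when it is done.

Besides the shell and the picture viewer there is one more tool, called after ">>>" as name([rows], argument=value, ...), one row to a line, values as JSON. step_arm: Moves the arm, as the interface text tells. Its arguments: {"type":"object","properties":{"moves":{"type":"array"},"newtons":{"type":"number"}},"required":["moves"]}

```bash
mkdir -p pics; cat > h.py <<'E'
import numpy as np, cv2
from bench import r
from scipy.spatial.transform import Rotation as R
def att(f):
    a=np.array(f["attitude"]); 
    if a.shape==(3,3): return a
    return (R.from_rotvec(a) if a.size==3 else R.from_quat(a)).as_matrix()
def cloud(f):
    h,w=f["range_z"].shape; fl=h/2/np.tan(np.radians(f["fov_y"])/2)
    v,u=np.mgrid[:h,:w]; z=f["range_z"]
    P=np.stack([(u-f["cx"])/fl*z,(v-f["cy"])/fl*z,z],-1)
    P=P@att(f).T+np.array(f["origin"]); P[z==0]=np.nan
    return P
E
python3 - <<'E'
from h import *
for n in("top","scene"):
    f=r.grab_frame(n); cv2.imwrite(f"pics/{n}0.png",f["img"]); np.save(f"{n}0.npy",cloud(f)); print(n,f["fov_y"],f["origin"],f["attitude"])
print(r.observe())
E
```

```text
top 50.69266486124013 [ 0.19003734 -0.02285655  1.63637673] [-1.70357314  2.45153475 -0.30145938]
scene 42.03205696686189 [-0.3164279  -1.07889675  1.21652119] [-2.17216271  0.8708631  -0.39871251]
{'time': 0.1, 'joints': array([-1.17803355e+00,  2.41336736e-01,  3.86068303e-03,  1.33526071e+00,
       -2.72630443e-05,  1.57082212e+00]), 'qd': array([ 2.36873954e-06, -6.12306666e-04,  2.57871336e-03, -5.28455049e-04,
        1.92099066e-03, -5.08204853e-04]), 'joint_torque': array([-8.28383054e-05, -3.73137188e+01,  2.53010541e+01,  1.08652795e-02,
       -1.40677953e-04, -2.62321407e-05]), 'ee_pos': array([ 0.19113788, -0.46138616,  0.23050314]), 'eef_rot': array([-3.07935480e+00, -6.12582450e-01,  6.36393402e-04]), 'wrist_force': array([ 0.23961649,  0.03324078, -0.43052403]), 'moment': array([ 0.06202926,  0.02067692, -0.02122568]), 'finger_force': 0.0, 'finger_gap': 0.08566194982375601}
```

View pics/top0.png

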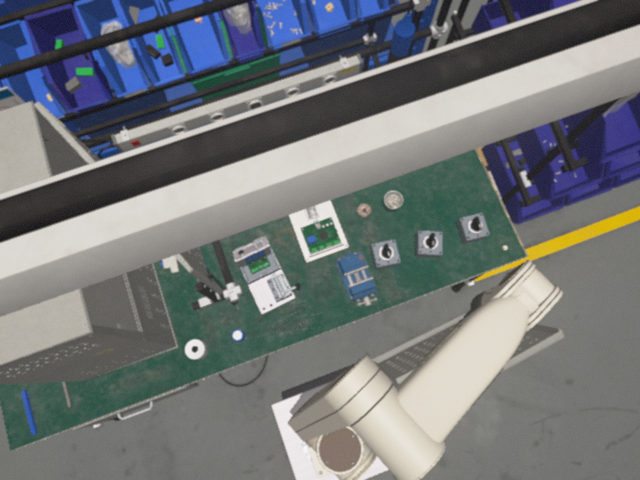

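View pics/scene0.png

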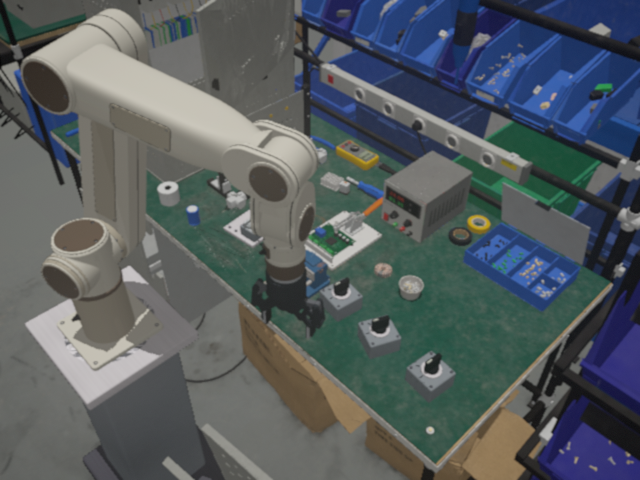

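Top: tester at about (265,275) with the cover open towards (252,243); the leftmost key box is at (386,253). Scene: the arm hides the tester. I'll locate things coarsely now.

```bash
python3 - <<'E'
from h import *
P=np.load("top0.npy")
np.set_printoptions(precision=3,suppress=True)
for n,(u,v) in dict(tester=(268,292),nest=(258,262),cover=(252,243),key=(386,253),k2=(430,242),k3=(474,226),cap=(238,335),spool=(195,349),choke=(364,210),cup=(393,200),beam=(300,180),blk=(228,270),bench=(320,330),vise=(356,278)).items(): print(n,P[v,u])
# base plate of tester points
z=P[...,2]
# key top
m=(np.hypot(P[...,0]-P[253,386,0],P[...,1]-P[253,386,1])<.08)
for lo,hi in((.045,.055),(.085,.11)):
    q=P[m&(z>lo)&(z<hi)]; print("key",lo,len(q),q.mean(0),cv2.minAreaRect((q[:,:2]*1000).astype(np.float32)))
f=r.grab_frame("top")["img"][210:370,160:420]
cv2.imwrite("pics/topc.png",cv2.resize(f,None,fx=3,fy=3,interpolation=cv2.INTER_CUBIC))
E
```

```text
tester [0.484 0.056 0.015]
nest [0.588 0.054 0.02 ]
cover [0.645 0.05  0.054]
key [ 0.458 -0.335  0.088]
k2 [ 0.443 -0.479  0.085]
k3 [ 0.447 -0.641  0.061]
cap [0.383 0.184 0.049]
spool [0.395 0.331 0.005]
choke [ 0.637 -0.338  0.004]
cup [ 0.631 -0.44   0.02 ]
beam [ 0.327 -0.056  1.277]
blk [0.597 0.154 0.017]
bench [ 0.313 -0.06   0.002]
vise [ 0.422 -0.222  0.051]
key 0.045 402 [ 0.465 -0.338  0.05 ] ((465.82403564453125, -339.7950744628906), (79.74806213378906, 81.35160064697266), 81.44998168945312)
key 0.085 56 [ 0.465 -0.334  0.091] ((470.63330078125, -302.5560302734375), (88.89012145996094, 40.44368362426758), 82.18560791015625)
```

View pics/topc.png

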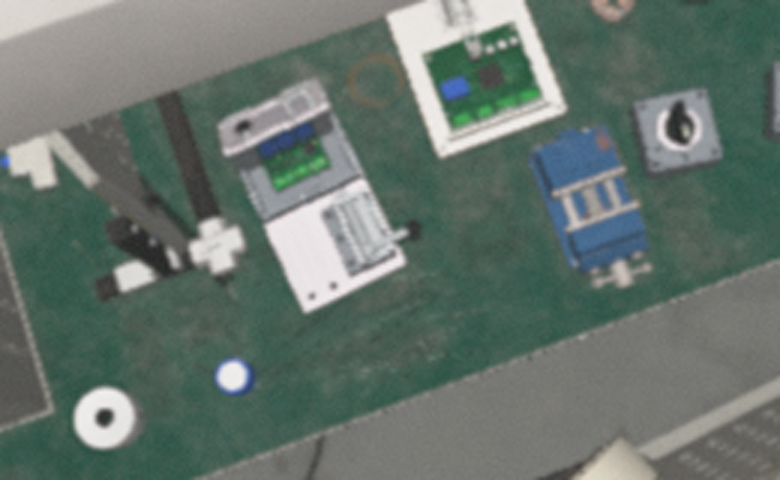

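```bash
cat >> h.py <<'E'
np.set_printoptions(precision=3,suppress=True)
def go(p,Rt=None,base=None):
    "print shift (cm) and turn in the tool axes from the current pose"
    o=r.observe(); p0,R0=(np.array(o["ee_pos"]),R.from_rotvec(o["eef_rot"])) if base is None else base
    t=R0.inv().apply(np.array(p)-p0)*100
    w=(R0.inv()*(Rt if Rt is not None else R0)).as_rotvec()
    print("mv",np.round(t,2),np.round(w,3)); return (np.array(p),Rt if Rt is not None else R0)
def tool(zdir,ydir):
    z=np.array(zdir,float);z/=np.linalg.norm(z); y=np.array(ydir,float);y-=y@z*z;y/=np.linalg.norm(y)
    return R.from_matrix(np.stack([np.cross(y,z),y,z],1))
E
python3 - <<'E'
from h import *
P=np.load("top0.npy"); z=P[...,2]
im=cv2.imread("pics/top0.png")
w=(im.min(2)>150)&(z>.006)&(z<.03)&(abs(P[...,0]-.5)<.1)&(abs(P[...,1]-.05)<.09)
q=P[w]; print(len(q),cv2.minAreaRect((q[:,:2]*1000).astype(np.float32)))
for u,v in((160+305/3,210+310/3),(160+403/3,210+262/3)): print(P[int(v),int(u)])
# tall things near tester
m=(z>.06)&(z<1)&(P[...,0]>.3)&(P[...,0]<.8)&(P[...,1]>-.1)&(P[...,1]<.35)
q=P[m]
for x in np.arange(.3,.8,.05):
    print(round(x,2),[ (lambda s: round(float(s[:,2].max()),2) if len(s) else 0)(q[(abs(q[:,0]-x-.025)<.025)&(abs(q[:,1]-y-.025)<.025)]) for y in np.arange(-.1,.35,.05)])
o=r.observe();R0=R.from_rotvec(o["eef_rot"]);print(R0.as_matrix())
E
```

```text
785 ((508.19775390625, 62.30303192138672), (159.49209594726562, 148.7571258544922), 6.378111839294434)
[0.429 0.099 0.009]
[ 0.439 -0.018  0.017]
0.3 [0, 0, 0, 0, 0, 0, 0, 0, 0]
0.35 [0, 0, 0, 0, 0, 0.06, 0.06, 0, 0]
0.4 [0, 0, 0.07, 0, 0, 0, 0, 0, 0]
0.45 [0, 0.08, 0.07, 0, 0.44, 0.63, 0, 0, 0]
0.5 [0, 0.07, 0.07, 0, 0, 0.63, 0.26, 0, 0]
0.55 [0, 0.14, 0.15, 0.15, 0.14, 0.48, 0.36, 0, 0]
0.6 [0, 0, 0.15, 0.15, 0.12, 0, 0.25, 0, 0]
0.65 [0, 0, 0, 0, 0, 0, 0.18, 0, 0]
0.7 [0, 0, 0, 0, 0, 0, 0, 0, 0]
0.75 [0, 0, 0, 0, 0, 0, 0, 0.63, 0.63]
[[ 0.924  0.383 -0.001]
 [ 0.383 -0.924  0.001]
 [ 0.    -0.002 -1.   ]]
```

```bash
python3 - <<'E'
from h import *
P=np.load("top0.npy"); z=P[...,2]
m=(z>.2)&(z<1)&(P[...,0]>.2)&(P[...,0]<.9)&(P[...,1]>-.1)&(P[...,1]<.5)
q=P[m]
for lo in np.arange(.2,1,.1):
    s=q[(q[:,2]>=lo)&(q[:,2]<lo+.1)]
    if len(s): print(round(lo,1),len(s),s[:,:2].min(0),s[:,:2].max(0))
f=r.grab_frame("wrist"); o=r.observe(); R0=R.from_rotvec(o["eef_rot"])
print("cam in tool",R0.inv().apply(np.array(f["origin"])-o["ee_pos"]), R0.as_matrix().T@att(f), f["fov_y"])
S=tool([0,0,-1],[0,-1,0]); go([.40,.03,.33],S)
S=tool([0,0,-1],[-.3,-.95,0]); print(S.as_matrix())
E
```

```text
0.2 1172 [0.421 0.206] [0.645 0.5  ]
0.3 805 [0.421 0.152] [0.614 0.5  ]
0.4 840 [0.421 0.149] [0.898 0.5  ]
0.5 952 [0.42  0.155] [0.899 0.5  ]
0.6 6158 [0.417 0.156] [0.9 0.5]
cam in tool [ 0.073  0.001 -0.143] [[-0.    -0.959 -0.283]
 [ 1.     0.    -0.001]
 [ 0.001 -0.283  0.959]] 59.01904100764376
mv [ 38.1  -37.43  -9.88] [-0.001  0.     0.393]
[[ 0.954 -0.301  0.   ]
 [-0.301 -0.954 -0.   ]
 [ 0.     0.    -1.   ]]
```

```bash
python3 - <<'E'
from h import *
S=tool([0,0,-1],[.085,-.996,0]); print(S.as_matrix()); go([.50,.02,.30],S)
E
```

```text
[[ 0.996  0.085  0.   ]
 [ 0.085 -0.996  0.   ]
 [ 0.     0.    -1.   ]]
mv [ 46.96 -32.68  -6.88] [-0.001  0.     0.308]
```

>>> step_arm([
  [-1, 47, -32.7, -6.9, 0, 0, 0.308],
  [-1, 47, -32.7, -6.9, 0, 0, 0.308],
  [-1, 47, -32.7, -6.9, 0, 0, 0.308],
  [-1, 47, -32.7, -6.9, 0, 0, 0.308],
  [-1, 47, -32.7, -6.9, 0, 0, 0.308],
  [-1, 47, -32.7, -6.9, 0, 0, 0.308],
  [-1, 47, -32.7, -6.9, 0, 0, 0.308],
  [-1, 47, -32.7, -6.9, 0, 0, 0.308],
])

```text
time: 1.2
ee_pos: [0.4577, -0.0459, 0.2909]
eef_rot: [3.138, 0.133, 0.001]
wrist_force: [0.7, -0.9, 0.3]
finger_gap: 0.0852
finger_force: 0.0
```

```bash
python3 - <<'E'
from h import *
S=tool([0,0,-1],[.085,-.996,0]); go([.50,.02,.30],S)
E
```

```text
mv [ 4.78 -6.21 -0.91] [ 0. -0. -0.]
```

>>> step_arm([
  [-1, 4.8, -6.2, -0.9, 0, 0, 0],
  [-1, 4.8, -6.2, -0.9, 0, 0, 0],
  [-1, 4.8, -6.2, -0.9, 0, 0, 0],
])

```text
time: 1.58
ee_pos: [0.4995, 0.0186, 0.299]
eef_rot: [3.138, 0.136, -0.002]
wrist_force: [0.4, -0.1, -0.5]
finger_gap: 0.0855
finger_force: 0.0
```

```bash
python3 - <<'E'
from h import *
f=r.grab_frame("wrist"); o=r.observe(); print(o["ee_pos"],o["eef_rot"],o["time"])
cv2.imwrite("pics/w1.png",f["img"]); np.save("w1.npy",cloud(f))
E
```

```text
[0.499 0.018 0.299] [ 3.138  0.133 -0.002] 1.625
```

View pics/w1.png

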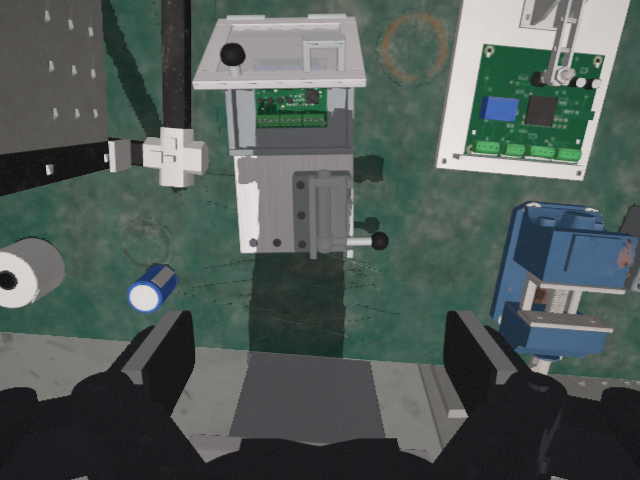

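Close view: base plate at columns 237–355, rows 150–253; handle ball at (380,241); cover bar on edge at row ~83, pull knob (232,55), keeper (323,53).

```bash
python3 - <<'E'
from h import *
P=np.load("w1.npy")
def at(u,v): return np.nanmedian(P[v-1:v+2,u-1:u+2].reshape(-1,3),0)
for n,p in dict(base_nl=(242,248),base_nr=(351,252),base_l_far=(240,162),nest_nl=(235,150),nest_nr=(352,150),knob=(379,240),stem=(358,241),rod=(324,240),rod2=(324,190),bar_l=(200,84),bar_r=(358,82),bar_lt=(199,79),bar_rt=(360,77),pull=(232,52),keeper=(323,42),hingeL=(232,20),hingeR=(352,20)).items(): print(n,at(*p))
z=P[...,2]; im=cv2.imread("pics/w1.png")
# rectangular blob of tester base (x<.54)
v,u=np.mgrid[:480,:640]
m=(u>228)&(u<360)&(v>158)&(v<260)&(z>.008)&(z<.03)
q=P[m]; b=cv2.minAreaRect((q[:,:2]*1000).astype(np.float32)); print(b, cv2.boxPoints(b))
m=(u>225)&(u<360)&(v>90)&(v<160)&(z>.032)&(z<.05)
q=P[m]; b=cv2.minAreaRect((q[:,:2]*1000).astype(np.float32)); print(q[:,2].mean(),b, cv2.boxPoints(b))
m=(u>190)&(u<370)&(v>15)&(v<90)&(z>.04)
q=P[m]; print(q.min(0),q.max(0))
m=(np.hypot(u-380,v-241)<9)&(z>.045); q=P[m]; print("ball",q.mean(0),q.max(0),len(q))
E
```

```text
base_nl [0.43  0.094 0.014]
base_nr [ 0.453 -0.016  0.068]
base_l_far [0.52  0.099 0.013]
nest_nl [0.534 0.099 0.041]
nest_nr [ 0.542 -0.009  0.04 ]
knob [ 0.465 -0.041  0.063]
stem [ 0.461 -0.022  0.058]
rod [0.461 0.01  0.063]
rod2 [0.507 0.014 0.061]
bar_l [0.585 0.105 0.141]
bar_r [0.595 0.    0.141]
bar_lt [0.588 0.106 0.141]
bar_rt [ 0.599 -0.001  0.141]
pull [0.606 0.083 0.149]
keeper [0.617 0.026 0.144]
hingeL [0.641 0.103 0.052]
hingeR [0.649 0.004 0.056]
((478.8195495605469, 42.11962127685547), (99.23688507080078, 120.24016571044922), 5.74702262878418) [[423.43   96.969]
 [435.471 -22.667]
 [534.209 -12.73 ]
 [522.168 106.906]]
0.03847567521511187 ((561.8787841796875, 50.53547286987305), (56.969791412353516, 115.90736389160156), 4.923457622528076) [[528.525 105.831]
 [538.473  -9.649]
 [595.232  -4.76 ]
 [585.285 110.72 ]]
[ 0.582 -0.004  0.04 ] [0.654 0.117 0.151]
ball [ 0.464 -0.042  0.061] [ 0.471 -0.035  0.065] 228
```

```bash
python3 - <<'E'
from h import *
print(r.observe()["joints"])
for n in("w1","top0","scene0"):
    P=np.load(n+".npy").reshape(-1,3); 
    for lo,hi in((.1,.2),(.2,.3),(.3,.4),(.4,.65)):
        q=P[(P[:,2]>lo)&(P[:,2]<hi)&(P[:,0]>.4)&(P[:,0]<.75)&(P[:,1]>.12)&(P[:,1]<.3)]
        if len(q): print(n,lo,len(q),q[:,:2].min(0),q[:,:2].max(0), "y5%",np.percentile(q[:,1],5))
        q=q[q[:,0]>.53]
        if len(q): print("   x>.53:",q[:,1].min(), np.percentile(q[:,1],5))
E
```

```text
[ 0.036  0.222  0.156  1.506 -0.001  3.092]
w1 0.1 13857 [0.511 0.201] [0.635 0.222] y5% 0.20439599607921635
   x>.53: 0.20336536545726 0.21145885925734317
top0 0.1 172 [0.511 0.207] [0.675 0.229] y5% 0.2083634980526462
   x>.53: 0.2086472400349202 0.21535278516316064
top0 0.2 141 [0.511 0.206] [0.645 0.229] y5% 0.2080974125439219
   x>.53: 0.20758584929885443 0.2087869626283317
top0 0.3 127 [0.469 0.152] [0.595 0.202] y5% 0.15376535690230805
   x>.53: 0.17367179086087697 0.17451918461288216
top0 0.4 512 [0.468 0.149] [0.577 0.196] y5% 0.15531272990772219
   x>.53: 0.17616883190735289 0.17767256633063275
scene0 0.1 58 [0.509 0.201] [0.75  0.217] y5% 0.20402567899994034
   x>.53: 0.20275867462586605 0.2042394276681037
scene0 0.2 390 [0.616 0.203] [0.75 0.22] y5% 0.20580574422273687
   x>.53: 0.2030193881671829 0.20580574422273687
scene0 0.3 1359 [0.478 0.149] [0.75  0.273] y5% 0.16393447859458343
   x>.53: 0.1642548789779188 0.17516678206744377
scene0 0.4 4614 [0.462 0.14 ] [0.75  0.277] y5% 0.1522399498938023
   x>.53: 0.16810017980294978 0.17542794081796795
```

```bash
cat >> h.py <<'E'
YAW=.095; C=np.array([.539,.0476,0]); RT=R.from_rotvec([0,0,YAW])
def W(x,y,z): return C+RT.apply(np.array([x,y,z])/1000)
def L(p): return RT.inv().apply(np.array(p)-C)*1000
def down(yaw): # tool x at world yaw, pointing down
    return tool([0,0,-1],[np.sin(yaw),-np.cos(yaw),0])
E
cat > arc.py <<'E'
from h import *
S=down(.17); b=go(W(100,2.5,225),S)
b=go(W(100,2.5,150),S,b)
for t in(1.1,.95,.8,.65,.5,.35,.2,.07,-.02,-.04):
    rho=105+2*(t<.3); c,s=np.cos(t),np.sin(t)
    print(t,end=" ");go(W(108-rho*c+3*s+11,2.5,43+rho*s+3*c),S,b)
E
python3 arc.py
```

```text
mv [14.25 -3.01  7.39] [ 0.001  0.002 -0.085]
mv [0.  0.  7.5] [0. 0. 0.]
1.1 mv [-2.59 -0.19  1.21] [0. 0. 0.]
0.95 mv [-3.95 -0.3   1.98] [0. 0. 0.]
0.8 mv [-5.19 -0.39  2.96] [0. 0. 0.]
0.65 mv [-6.26 -0.47  4.11] [0. 0. 0.]
0.5 mv [-7.15 -0.54  5.4 ] [0. 0. 0.]
0.35 mv [-7.84 -0.59  6.82] [0. 0. 0.]
0.2 mv [-8.5  -0.64  8.28] [0. 0. 0.]
0.07 mv [-8.73 -0.66  9.65] [0. 0. 0.]
-0.02 mv [-8.78 -0.66 10.61] [0. 0. 0.]
-0.04 mv [-8.78 -0.66 10.83] [0. 0. 0.]
```

>>> step_arm([
  [1, 7, -3, 0, 0, 0, -0.085],
  [1, 14.25, -3, 3, 0, 0, -0.085],
  [1, 14.25, -3, 7.4, 0, 0, -0.085],
  [1, 14.25, -3, 7.4, 0, 0, -0.085],
  [1, 14.25, -3, 7.4, 0, 0, -0.085],
  [1, 14.25, -3, 7.4, 0, 0, -0.085],
])

```text
time: 2.38
ee_pos: [0.6392, 0.059, 0.229]
eef_rot: [3.13, 0.264, 0.007]
wrist_force: [-0.6, 0.7, 0.1]
finger_gap: -0.0002
finger_force: 0.0
```

```bash
python3 arc.py|head -1; python3 - <<'E'
from h import *
o=r.observe(); print(L(o["ee_pos"]),o["joints"],o["finger_gap"])
f=r.grab_frame("wrist"); cv2.imwrite("pics/w2.png",f["img"])
E
```

```text
mv [-0.08 -0.07  0.39] [ 0.    -0.005 -0.002]
[100.821   1.852 228.951] [ 0.092  0.531  0.429  1.464 -0.     3.065] -0.00021566834945881602
```

View pics/w2.png

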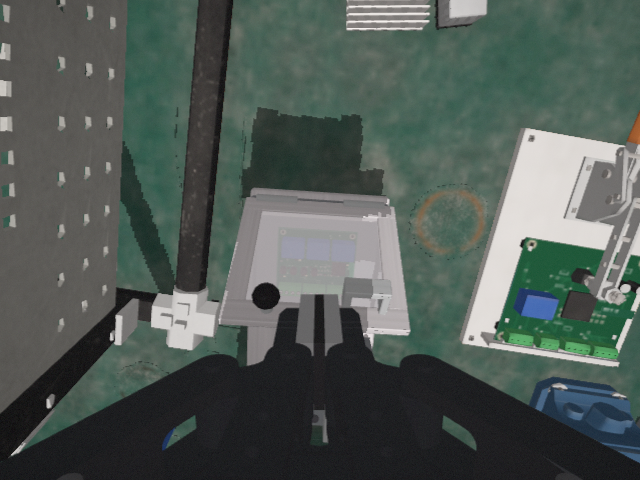

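Fingertips at (320,297) sit between pull knob (265,295) and keeper (365,290), beyond the bar. Descend.

>>> step_arm([
  [1, 0, 0, 4, 0, 0, 0],
  [1, 0, 0, 7.5, 0, 0, 0],
  [1, 0, 0, 7.5, 0, 0, 0],
])

```text
time: 2.8
ee_pos: [0.6369, 0.0597, 0.1494]
eef_rot: [3.13, 0.266, -0.007]
wrist_force: [-0.2, -0.8, 0.6]
finger_gap: 0.0002
finger_force: 0.0
```

>>> step_arm([
  [1, -2.6, -0.2, 1.2, 0, 0, 0],
  [1, -3.95, -0.3, 2, 0, 0, 0],
  [1, -5.2, -0.4, 3, 0, 0, 0],
  [1, -6.26, -0.47, 4.1, 0, 0, 0],
  [1, -7.15, -0.54, 5.4, 0, 0, 0],
  [1, -7.84, -0.6, 6.8, 0, 0, 0],
  [1, -8.4, -0.64, 8.3, 0, 0, 0],
  [1, -8.7, -0.66, 9.6, 0, 0, 0],
])

```text
time: 3.8
ee_pos: [0.5542, 0.052, 0.0572]
eef_rot: [-3.13, -0.266, -0.009]
wrist_force: [1.4, 0.8, 1.3]
finger_gap: 0.0001
finger_force: 0.5
```

```bash
python3 - <<'E'
from h import *
o=r.observe(); print(L(o["ee_pos"]),o["wrist_force"])
E
```

```text
[15.52   2.914 57.227] [1.386 0.756 1.332]
```

>>> step_arm([
  [1, -0.2, 0, 0.6, 0, 0, 0],
  [1, -0.3, 0, 1.1, 0, 0, 0],
  [1, -0.3, 0, 1.3, 0, 0, 0],
  [1, -0.3, 0, 1.3, 0, 0, 0],
])

```text
time: 4.3
ee_pos: [0.5504, 0.0514, 0.0456]
eef_rot: [-3.13, -0.266, -0.006]
wrist_force: [-6.0, -0.1, 20.6]
finger_gap: 0.0005
finger_force: 10.4
```

```bash
python3 - <<'E'
from h import *
S=down(YAW+np.pi/2)
go(W(-82.7,-82,140),S)
E
```

```text
mv [-10.01   7.74  -9.48] [ 0.003 -0.003 -1.496]
```

>>> step_arm([
  [0, 0, 0, -6, 0, 0, 0],
  [0, -4, 3, -12, 0, 0, -0.3],
  [0, -10, 7.7, -12, 0, 0, -0.5],
  [0, -10, 7.7, -12, 0, 0, -0.7],
  [0, -10, 7.7, -12, 0, 0, -0.9],
  [0, -10, 7.7, -12, 0, 0, -1.1],
  [0, -10, 7.7, -12, 0, 0, -1.3],
  [0, -10, 7.7, -12, 0, 0, -1.496],
])

```text
time: 5.3
ee_pos: [0.4637, -0.0416, 0.1619]
eef_rot: [2.314, 2.125, 0.0]
wrist_force: [-0.2, 0.2, -1.2]
finger_gap: 0.0426
finger_force: 0.0
```

```bash
python3 - <<'E'
from h import *
S=down(YAW+np.pi/2)
f=r.grab_frame("wrist"); cv2.imwrite("pics/w3.png",f["img"]);np.save("w3.npy",cloud(f))
o=r.observe(); print(L(o["ee_pos"]),o["joints"],o["finger_gap"])
go(W(-82.7,-82,140),S)
P=cloud(f); l=(P-C)@RT.as_matrix()*1000
m=(l[...,0]>-110)&(l[...,0]<-60)&(l[...,1]<-70)&(l[...,1]>-100)&(l[...,2]>45)&(l[...,2]<70)
if m.any(): print("ball",l[m].mean(0),l[m].max(0),l[m].min(0))
m=(l[...,0]>0)&(l[...,0]<110)&(abs(l[...,1])<56)&(l[...,2]>30)&(l[...,2]<100); print("cover z",np.nanpercentile(l[m][:,2],[5,50,95]))
E
```

```text
[-83.387 -81.606 161.887] [-0.089  0.217 -0.212  1.141  0.     1.563] 0.04275942704005483
mv [-0.03  0.07  2.19] [ 0.     0.    -0.176]
ball [-84.542 -79.946  60.4  ] [-75.974 -70.033  64.613] [-93.83  -90.929  52.696]
cover z [44.164 45.69  65.078]
```

View pics/w3.png

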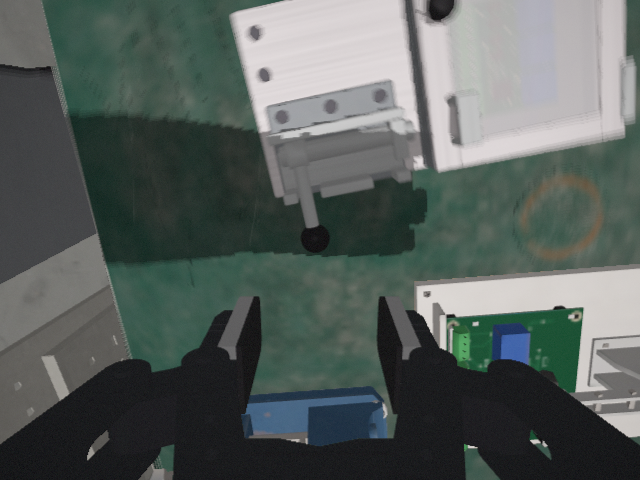

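Cover lies shut (z 46 mm); the ball is at (315,238), centred between the open fingers' columns. Descend on it and grip.

```bash
python3 - <<'E'
from h import *
S=down(YAW+np.pi/2)
b=go(W(-84.5,-82,39),S)
for phi in (.1,.2,.35,.5,.65,.8,.95,1.1,1.15): 
    print(phi,end=" ");go(W(-84.5,-30-52*np.cos(phi),39+52*np.sin(phi)),S,b)
E
```

```text
mv [-0.06 -0.11 12.29] [ 0.     0.    -0.176]
0.1 mv [ 0.03 -0.   -0.52] [0. 0. 0.]
0.2 mv [ 0.1  -0.   -1.03] [0. 0. 0.]
0.35 mv [ 0.32 -0.   -1.78] [0. 0. 0.]
0.5 mv [ 0.64 -0.   -2.49] [0. 0. 0.]
0.65 mv [ 1.06 -0.   -3.15] [0. 0. 0.]
0.8 mv [ 1.58 -0.   -3.73] [0. 0. 0.]
0.95 mv [ 2.18 -0.   -4.23] [0. 0. 0.]
1.1 mv [ 2.84 -0.   -4.63] [0. 0. 0.]
1.15 mv [ 3.08 -0.   -4.75] [0. 0. 0.]
```

>>> step_arm([
  [0, 0, -0.1, 5, 0, 0, -0.176],
  [0, 0, -0.1, 9, 0, 0, -0.176],
  [0, 0, -0.1, 12.3, 0, 0, -0.176],
  [0, 0, -0.1, 12.3, 0, 0, -0.176],
  [1, 0, -0.1, 12.3, 0, 0, -0.176],
  [1, 0, -0.1, 12.3, 0, 0, -0.176],
  [1, 0, -0.1, 12.3, 0, 0, -0.176],
  [1, 0, -0.1, 12.3, 0, 0, -0.176],
], newtons=25)

```text
time: 6.35
ee_pos: [0.4639, -0.0415, 0.0399]
eef_rot: [2.124, 2.312, 0.003]
wrist_force: [-1.0, 0.3, 5.1]
finger_gap: 0.0155
finger_force: 24.6
```

>>> step_arm([
  [1, 0.03, 0, -0.52, 0, 0, 0],
  [1, 0.1, 0, -1.03, 0, 0, 0],
  [1, 0.32, 0, -1.78, 0, 0, 0],
  [1, 0.64, 0, -2.49, 0, 0, 0],
])

```text
time: 6.85
ee_pos: [0.4619, -0.0347, 0.0639]
eef_rot: [-2.125, -2.313, 0.0]
wrist_force: [1.3, -0.4, -2.4]
finger_gap: 0.0155
finger_force: 24.4
```

Holding, with small forces. Continue the arc to about 1.15 rad.

>>> step_arm([
  [1, 0.42, 0, -0.66, 0, 0, 0],
  [1, 0.94, 0, -1.24, 0, 0, 0],
  [1, 1.54, 0, -1.74, 0, 0, 0],
  [1, 2.2, 0, -2.14, 0, 0, 0],
  [1, 2.44, 0, -2.26, 0, 0, 0],
  [1, 2.44, 0, -2.26, 0, 0, 0],
])

```text
time: 7.6
ee_pos: [0.4597, -0.0105, 0.0861]
eef_rot: [-2.125, -2.314, 0.001]
wrist_force: [-1.6, -2.9, 1.0]
finger_gap: 0.016
finger_force: 24.5
```

```bash
python3 - <<'E'
from h import *
o=r.observe(); print(L(o["ee_pos"]),o["wrist_force"],o["finger_gap"])
f=r.grab_frame("wrist"); cv2.imwrite("pics/w4.png",f["img"])
go(o["ee_pos"]+RT.apply([.048,0,0]))
E
```

```text
[-84.447 -50.36   86.107] [-1.627 -2.912  0.987] 0.0159600426173798
mv [ 0.06  4.8  -0.01] [0. 0. 0.]
```

View pics/w4.png

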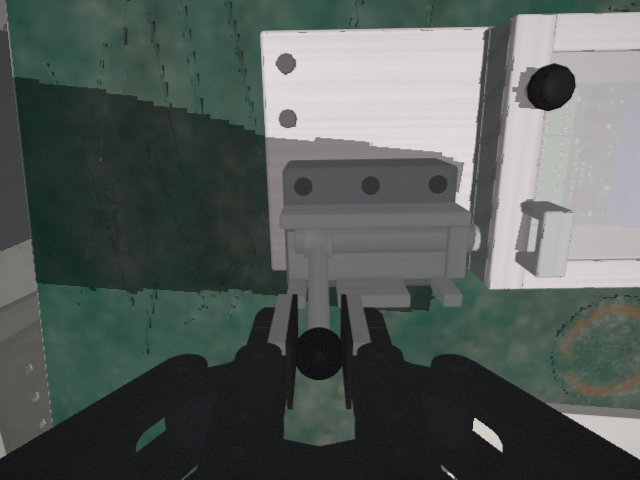

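The ball (319,353) is held between the pads, with the stem rising from the rod. Slide home.

>>> step_arm([
  [1, 0, 0.7, 0, 0, 0, 0],
  [1, 0, 1.5, 0, 0, 0, 0],
  [1, 0, 2.3, 0, 0, 0, 0],
  [1, 0, 3.1, 0, 0, 0, 0],
  [1, 0, 3.9, 0, 0, 0, 0],
  [1, 0, 4.5, 0, 0, 0, 0],
  [1, 0, 4.75, 0, 0, 0, 0],
  [1, 0, 4.75, 0, 0, 0, 0],
])

```text
time: 8.65
ee_pos: [0.5062, -0.0068, 0.0856]
eef_rot: [-2.124, -2.312, 0.003]
wrist_force: [-4.2, -2.1, -1.5]
finger_gap: 0.016
finger_force: 24.5
```

```bash
python3 - <<'E'
from h import *
o=r.observe(); print(L(o["ee_pos"]),o["wrist_force"],o["finger_gap"])
S=down(YAW+np.pi/2); b=(W(0,-30-52*np.cos(1.15),39+52*np.sin(1.15)),S)
for phi in (1,.8,.6,.4,.2,.0):
    print(phi,end=" ");go(W(0,-30-52*np.cos(phi),39+52*np.sin(phi)),S,b)
E
```

```text
[-37.774 -51.023  85.591] [-4.189 -2.077 -1.475] 0.015994704838831943
1 mv [-0.69  0.    0.37] [0. 0. 0.]
0.8 mv [-1.5   0.    1.02] [0. 0. 0.]
0.6 mv [-2.17  0.    1.81] [0. 0. 0.]
0.4 mv [-2.67  0.    2.72] [0. 0. 0.]
0.2 mv [-2.97  0.    3.71] [0. 0. 0.]
0.0 mv [-3.08  0.    4.75] [0. 0. 0.]
```

>>> step_arm([
  [1, -0.7, 0, 0.37, 0, 0, 0],
  [1, -1.5, 0, 1.02, 0, 0, 0],
  [1, -2.17, 0, 1.81, 0, 0, 0],
  [1, -2.67, 0, 2.72, 0, 0, 0],
  [1, -2.97, 0, 3.7, 0, 0, 0],
  [1, -3.05, 0, 4.5, 0, 0, 0],
  [1, -3.05, 0, 4.5, 0, 0, 0],
])

```text
time: 9.52
ee_pos: [0.5096, -0.0376, 0.0415]
eef_rot: [2.126, 2.313, -0.001]
wrist_force: [-6.4, -0.2, 4.9]
finger_gap: 0.0156
finger_force: 26.0
```

Down in the notch. Release and rise straight up.

>>> step_arm([
  [-0.1, 0, 0, 0, 0, 0, 0],
  [-0.1, 0, 0, 0, 0, 0, 0],
  [-0.1, 0, 0, 0, 0, 0, 0],
  [-0.1, 0, 0, -5, 0, 0, 0],
  [-0.1, 0, 0, -10, 0, 0, 0],
  [-0.1, 0, 0, -13, 0, 0, 0],
  [-0.1, 0, 0, -13, 0, 0, 0],
])

```text
time: 10.4
ee_pos: [0.5125, -0.0372, 0.1742]
eef_rot: [2.121, 2.309, 0.007]
wrist_force: [0.5, 0.2, -0.1]
finger_gap: 0.0468
finger_force: 0.0
```

```bash
python3 - <<'E'
from h import *
f=r.grab_frame("wrist"); cv2.imwrite("pics/w5.png",f["img"])
o=r.observe(); print(L(o["ee_pos"]),o["joints"],o["finger_gap"])
P=cloud(f); l=(P-C)@RT.as_matrix()*1000
m=(l[...,0]>-60)&(l[...,0]<-15)&(l[...,1]<-74)&(l[...,1]>-100)&(l[...,2]>45)&(l[...,2]<80)
if m.any(): print("ball",l[m].mean(0),l[m].max(0),l[m].min(0))
# key refined: box top corners and grip from top view
P=np.load("top0.npy").reshape(-1,3); d=np.hypot(P[:,0]-.465,P[:,1]+.338)
q=P[(d<.06)&(P[:,2]>.044)&(P[:,2]<.056)]; b=cv2.minAreaRect((q[:,:2]*1000).astype(np.float32)); print(b)
q=P[(d<.03)&(P[:,2]>.08)&(P[:,2]<.11)]; print(q.mean(0),cv2.minAreaRect((q[:,:2]*1000).astype(np.float32)))
E
```

```text
[-35.86  -81.688 172.138] [-0.073  0.296 -0.078  1.193  0.     1.414] 0.046646930737065516
ball [-36.859 -80.818  60.79 ] [-28.304 -74.046  64.685] [-45.668 -90.323  52.817]
((465.82403564453125, -339.7950744628906), (79.74806213378906, 81.35160064697266), 81.44998168945312)
[ 0.464 -0.339  0.091] ((464.9992370605469, -340.1159362792969), (12.392130851745605, 41.7332649230957), 80.61202239990234)
```

View pics/w5.png

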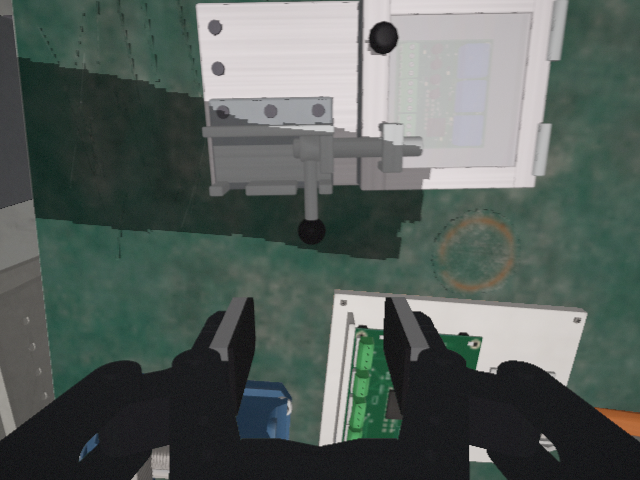

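Bolt passes through the keeper (395,147) and the handle ball (312,231) lies level in the far notch. On to the key.

```bash
python3 - <<'E'
from h import *
go([.465,-.340,.20],down(np.pi-.155))
P=np.load("top0.npy").reshape(-1,3);q=P[(P[:,0]>.38)&(P[:,0]<.58)&(P[:,1]>-.29)&(P[:,1]<-.06)]; print("max z",np.nanmax(q[:,2]))
E
```

```text
mv [-29.79  -7.14  -2.8 ] [ 0.003  0.003 -1.331]
max z 1.284767232638766
```

>>> step_arm([
  [-0.1, -1, 0, -4, 0, 0, -0.15],
  [-0.1, -7, -1.7, -4, 0, 0, -0.33],
  [-0.1, -13, -3.1, -4, 0, 0, -0.51],
  [-0.1, -19, -4.5, -4, 0, 0, -0.69],
  [-0.1, -25, -6, -3, 0, 0, -0.87],
  [-0.1, -29.8, -7.1, -2.8, 0, 0, -1.05],
  [-0.1, -29.8, -7.1, -2.8, 0, 0, -1.2],
  [-0.1, -29.8, -7.1, -2.8, 0, 0, -1.33],
])

```text
time: 11.45
ee_pos: [0.4629, -0.3412, 0.1962]
eef_rot: [-0.242, -3.129, -0.003]
wrist_force: [-0.5, 0.9, -0.4]
finger_gap: 0.0472
finger_force: 0.0
```

```bash
python3 - <<'E'
from h import *
f=r.grab_frame("wrist"); cv2.imwrite("pics/w6.png",f["img"])
o=r.observe(); print(o["ee_pos"],o["joints"],o["finger_gap"])
P=cloud(f); d=np.hypot(P[...,0]-.465,P[...,1]+.34)
q=P[(d<.065)&(P[...,2]>.044)&(P[...,2]<.056)]; print("box",cv2.minAreaRect((q[:,:2]*1000).astype(np.float32)))
q=P[(d<.035)&(P[...,2]>.085)&(P[...,2]<.11)]; print(len(q),q.mean(0),cv2.minAreaRect((q[:,:2]*1000).astype(np.float32)))
go([.4655,-.34,.064],down(np.pi-.155))
E
```

```text
[ 0.463 -0.34   0.196] [-0.634  0.409  0.151  1.317  0.    -0.483] 0.047162683203822296
box ((463.7733154296875, -345.2301025390625), (80.23975372314453, 79.15120697021484), 81.2008056640625)
1368 [ 0.463 -0.345  0.092] ((464.06585693359375, -345.3429870605469), (11.87880802154541, 43.68412399291992), 81.1875228881836)
mv [-0.27  0.06 13.24] [ 0.002 -0.004  0.004]
```

View pics/w6.png

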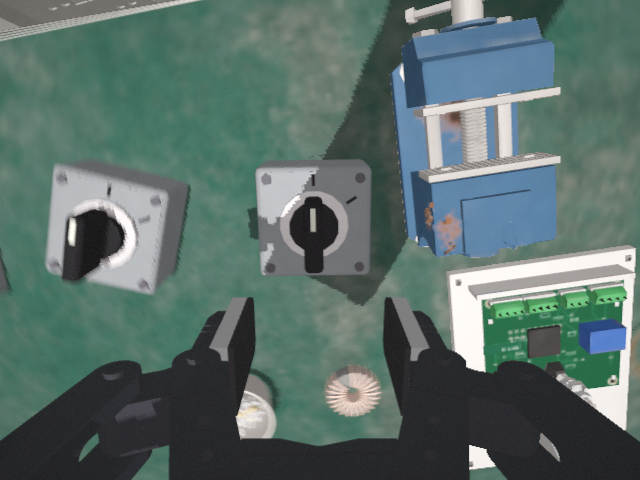

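Key bar at (314,233), pointing at rest, between the finger columns; measured centre (0.464, -0.345).

```bash
python3 - <<'E'
from h import *
go([.464,-.3448,.064],down(np.pi-.154))
E
```

```text
mv [-0.2  -0.44 13.24] [ 0.002 -0.004  0.003]
```

>>> step_arm([
  [-0.1, -0.2, -0.45, 5, 0, 0, 0],
  [-0.1, -0.2, -0.45, 10, 0, 0, 0],
  [-0.1, -0.2, -0.45, 13.2, 0, 0, 0],
  [-0.1, -0.2, -0.45, 13.2, 0, 0, 0],
  [1, -0.2, -0.45, 13.2, 0, 0, 0],
  [1, -0.2, -0.45, 13.2, 0, 0, 0],
  [1, -0.2, -0.45, 13.2, 0, 0, 0],
  [1, -0.2, -0.45, 13.2, 0, 0, 0],
], newtons=35)

```text
time: 12.5
ee_pos: [0.467, -0.3454, 0.069]
eef_rot: [0.244, 3.129, -0.003]
wrist_force: [0.8, 0.8, 6.9]
finger_gap: 0.0111
finger_force: 36.7
```

>>> step_arm([
  [1, 0.1, 0, 0, 0, 0, 0.16],
  [1, 0.2, 0, 0, 0, 0, 0.33],
  [1, 0.2, 0, 0, 0, 0, 0.5],
  [1, 0.2, 0, 0, 0, 0, 0.67],
  [1, 0.2, 0, 0, 0, 0, 0.84],
  [1, 0.2, 0, 0, 0, 0, 0.97],
  [1, 0.2, 0, 0, 0, 0, 1.04],
  [1, 0.2, 0, 0, 0, 0, 1.06],
])

```text
time: 13.5
ee_pos: [0.4647, -0.3481, 0.0691]
eef_rot: [1.791, 2.573, -0.008]
wrist_force: [-0.3, -6.9, 3.3]
finger_gap: 0.0114
finger_force: 46.7
```

```bash
python3 - <<'E'
from h import *
o=r.observe(); M=R.from_rotvec(o["eef_rot"]).as_matrix(); print("turn",np.pi-.154-np.arctan2(M[1,0],M[0,0])%(2*np.pi),o["ee_pos"],o["moment"],o["wrist_force"],o["finger_gap"])
E
```

```text
turn 1.0621148091969412 [ 0.465 -0.348  0.069] [-1.363  0.273  0.969] [-0.327 -6.891  3.288] 0.011420206364798033
```

At the stop (turn 1.06, firm moment). Turn back, then release and rise.

>>> step_arm([
  [1, 0, 0, 0, 0, 0, -0.17],
  [1, 0, 0, 0, 0, 0, -0.35],
  [1, 0, 0, 0, 0, 0, -0.53],
  [1, 0, 0, 0, 0, 0, -0.71],
  [1, 0, 0, 0, 0, 0, -0.89],
  [1, 0, 0, 0, 0, 0, -1.02],
  [1, 0, 0, 0, 0, 0, -1.05],
])

```text
time: 14.38
ee_pos: [0.4669, -0.3455, 0.0691]
eef_rot: [0.257, 3.124, -0.003]
wrist_force: [4.4, -0.1, 2.5]
finger_gap: 0.0112
finger_force: 36.3
```

>>> step_arm([
  [0, 0, 0, 0, 0, 0, 0],
  [0, 0, 0, 0, 0, 0, 0],
  [0, 0, 0, 0, 0, 0, 0],
  [0, 0, 0, -4, 0, 0, 0],
  [0, 0, 0, -9, 0, 0, 0],
  [0, 0, 0, -13, 0, 0, 0],
  [0, 0, 0, -13, 0, 0, 0],
])

```text
time: 15.25
ee_pos: [0.4654, -0.346, 0.2012]
eef_rot: [0.261, 3.124, -0.007]
wrist_force: [-0.2, -0.3, -0.4]
finger_gap: 0.0426
finger_force: 0.0
```

```bash
python3 - <<'E'
from h import *
f=r.grab_frame("wrist"); o=r.observe(); print(o["ee_pos"],o["finger_gap"],o["time"])
P=cloud(f); d=np.hypot(P[...,0]-.464,P[...,1]+.345)
q=P[(d<.035)&(P[...,2]>.085)&(P[...,2]<.11)]; print(len(q),cv2.minAreaRect((q[:,:2]*1000).astype(np.float32)))
P0=np.load("top0.npy")
f=r.grab_frame("top"); P=cloud(f); cv2.imwrite("pics/top1.png",cv2.resize(f["img"][170:370,170:430],None,fx=3,fy=3))
E
```

```text
[ 0.464 -0.345  0.199] 0.04247594625309285 15.3
1314 ((464.6448059082031, -345.42132568359375), (11.91594123840332, 44.745121002197266), 80.8020248413086)
```

View pics/top1.png

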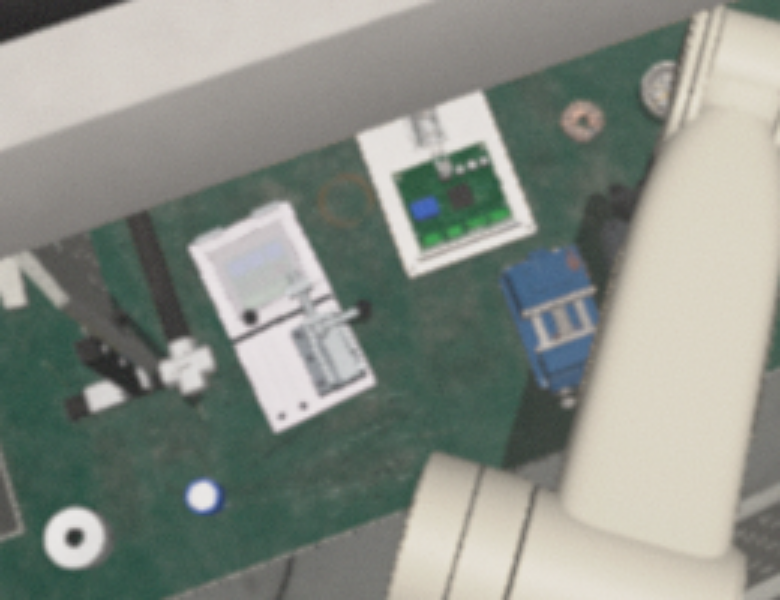

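Cover shut, bolt home with its handle at (362,310) in the far notch; key back at rest (80.8° against 81.2° before), loose parts in place, arm clear.

```bash
python3 -c "from bench import r; print(r.sign_off())"
```

```text
the job is handed in; nothing more can be done
None
```

The job is handed in: my last images show the cover shut, the bolt home with its handle down in the far notch, the test key back at rest after being twisted to its stop, and no visible shift of the loose parts. It finished at about 15 s of the 54 s allowed, and the sign-off gave no verdict.

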